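Charge the dowel-drilling trough

TASK

The three freshly waxed dowels in the loading tray are to be end-drilled: carry the tray by its bar and tip the dowels into the sloping V-trough so that they slide down the fold and lie end to end in one row against the stop; do not touch the dowels with the fingers. Stand the empty tray upright on the bench again, then swing the keeper bar fully shut over the row. Leave the wax tin, the brush and the awl where they are.

Things in the scene. Friction and masses are not known exactly. Their poses are not given: they have to be found in the camera images.
- tray: Loading tray, pale plywood with a reddish-brown carrying bar along its y; 176 mm long (y), x from -40 to +42 mm. Origin: centre of its underside, z up. Loose, about 0.35 kg. Open at its -x side, 45 mm high back wall at +x (inner face x = 36), end plates 8 mm thick at y = +-84, 42 mm high (cut away below z = 16 ahead of x = -20), rising in the middle to z = 112 to hold the bar.
- tray_bar (a point): Middle of the tray's carrying bar, 98 mm above the tray's underside and above its middle. Bar 14 mm wide (tray's x), 20 mm high, 160 mm clear between the end plates; grip it from above, across x. The dowels' tops are about 30 mm above the tray's underside.
- tray_lip (a point): Middle of the floor's open front edge (tray x = -38, z = 24 mm). The floor falls 12 degrees from here to the back, so the dowels roll out only when the tray is tipped forward (this edge down) clearly more than 12 degrees. They leave at speed and land 20 to 30 mm ahead of the edge; tipped fast, farther. Keep the tray level lengthways: leaned, one drifts against an end plate and drops late, onto the others.
- dowel_1: Light brown wooden dowel, diameter 18 mm, 42 mm long, with domed ends, 20 g, freshly waxed; origin at its middle, y along its axis. Lies in the tray by the back wall, axis along the tray's length, end to end with the two others in any order (gaps of a few mm).
- dowel_2: A second, equal dowel (18 x 42 mm, origin at its middle, y along its axis).
- dowel_3: A third, equal dowel (18 x 42 mm, origin at its middle, y along its axis).
- v_rail: The V: aluminium angle, two faces at 90 degrees, each 40 mm wide, fixed. Origin on the fold at the stop's face, 36 mm above the bench; y downhill along the fold (14 degrees), z square to it out of the V, x across, away from the robot. Edges of the faces at x = +-28, z = 28 mm. A dowel in the fold has x = 0, z = 12.7; a full row y = -21, -63, -105. Waxed dowels slide by themselves (friction 0.12).
- rail_top (a point): Upper, open end of the fold, 233 mm from the stop and 92 mm above the bench. The angle sits on wooden saddles on a plywood base, 130 mm wide, 290 mm long. The dark stop block at the low end spans v_rail y = 0 to 24, x = +-31, up to z = 31 mm.
- keeper (a joint): Angle of the steel keeper bar on the stop block: 0 = fully shut, along the fold over the row, against a lug; grows to 1.55 as it swings out towards the robot (v_rail's -x). Stays where it is left; about 1 N at the knob moves it. Bar 18 mm wide, 5 thick, underside 31.5 mm above the fold: passes 3 mm over the V's edges and 10 mm over a dowel in the fold, not over dowels on top of one another.
- keeper_pivot (a point): The keeper's pivot, on top of the stop block (v_rail x = 0, y = 11, z = 31 mm); its axis is v_rail's z.
- keeper_knob (a point): Middle of the red knob near the keeper's free end: upright cylinder, diameter 16 mm, reaching 18 mm above and below this point, 108 mm from the pivot, 58.5 mm above the fold in v_rail's z when shut or open. Pinch or push it from above.
- wax_tin: Bystander: round tin, 49 mm wide, 40 mm tall, origin under its middle.
- brush: Bystander: varnish brush with a red handle, 121 x 157 x 22 mm as it lies, origin under its middle.
- awl: Bystander: awl with a wooden handle, 139 x 62 x 27 mm as it lies, origin under its middle.

How it is judged:
On the way, in this order (a step that is already met when the one before it is completed fails the run):
1. the three dowels lie in one row in the fold, against the stop (y of dowel_1 in the frame of v_rail between -0.11 and 0 m and x of dowel_1 in the frame of v_rail between -0.004 and 0.004 m and z of dowel_1 in the frame of v_rail between 0.008 and 0.017 m and angle between the y axis of each of dowel_1, dowel_2, dowel_3 and the y axis of v_rail, either way round below 0.12 rad and y of dowel_2 in the frame of v_rail between -0.11 and 0 m and x of dowel_2 in the frame of v_rail between -0.004 and 0.004 m and z of dowel_2 in the frame of v_rail between 0.008 and 0.017 m and y of dowel_3 in the frame of v_rail between -0.11 and 0 m and x of dowel_3 in the frame of v_rail between -0.004 and 0.004 m and z of dowel_3 in the frame of v_rail between 0.008 and 0.017 m), for 0.2 s.
2. the empty tray stands upright on the bench (angle between tray's own z axis and vertical below 0.1 rad and height (world z) of tray between -0.006 and 0.006 m), for 0.2 s.
3. the keeper is shut over the row (value of joint keeper below 0.06 rad), for 0.2 s.
At the end, for the whole second after the job is handed in: All three dowels at rest in the fold (middles within 4 mm of it sideways, 8 to 17 mm above it, within 0.12 rad of it), the last one's middle under 110 mm from the stop (105 when tight); tray upright on the bench (0.1 rad, 6 mm); keeper shut to 0.06 rad (all of step 1 and all of step 2 and linear speed of each of dowel_1, dowel_2, dowel_3, tray below 0.02 m/s and value of joint keeper below 0.06 rad); the robot touches nothing.
It fails at once if a finger touched a waxed dowel (contact force between the fingers and dowel_1 above 0.3 N or contact force between the fingers and dowel_2 above 0.3 N or contact force between the fingers and dowel_3 above 0.3 N).
It fails at once if the wax tin, the brush or the awl was moved more than 20 mm (distance of any of wax_tin, brush, awl from where it was at the start of the episode above 0.02 m).
It also fails if it takes over 72 s, if anything falls off the work surface, if the arm or the gripper's body presses on something with over 40 N, if the wrist force passes 120 N, or if a joint passes its speed limit or range.

ROBOT

A 6-joint arm with a two-finger parallel gripper is mounted at the origin on the work surface; the furniture and walls round the work are solid. World frame = base frame: x ahead of the robot, y to its left, z up, the work surface at z = 0. Lengths are in m, angles in rad, forces in N, time in s.
With the tool pointing down it reaches from about 0.25 to 0.85 m from the base axis. Payload 12.5 kg.
Tool frame: the origin (TCP) lies midway between the tips of the shut fingers; the grasp point (between the pads) lies 19 mm behind it; z points along the fingers, y is the line along which they close (so a half turn about z gives the same grasp; the last joint's range is limited). The gripper opens to 93 mm and grips with 3 to 60 N. Pads are 15 mm wide; open, the fingers measure 128 mm over their backs; the gripper's body (75 mm by 188 mm) begins 65 mm behind the grasp point.
Start: joints at [-0.085, 0.351, 1.652, -0, 1.139, -0.085], TCP at [0.55, 0, 0.219] pointing down, gripper open.
Joint ranges: [-2.75, 2.75], [-0.79, 2.1], [0.01, 2.65], [-1.57, 4.71], [0.07, 3.14], [-2.87, 2.87]. Speed limits (rad/s): [2.22, 2.22, 2.79, 3.14, 3.14, 3.14].

INTERFACE

Orientations are given as a unit quaternion [w, x, y, z].
In Python, from bench import ctrl gives the robot as it stands. The module is installed in compiled form; this text tells all that it offers.
- The arm moves only by the tool jog_arm, never from a script. Its argument "increments" is a list of rows, each a list of 7 numbers: the turn, a rotation vector about the tool's x, y, z in degrees, then the shift along the tool's x, y, z in cm, then the opening, from -1 (shut) to 1 (fully open). In form: [[rx, ry, rz, dx, dy, dz, claw], ...]. A call has 1 to 20 rows; each row shifts and turns the commanded pose from where the row before left it, along the tool's axes as they then stand; what a row does not reach is not made up. A row lasts 1/12 s, in which the tool goes at most 41.7 mm and 7.16 degrees, less where a joint would pass 70% of its speed; a pose out of reach is approached as far as the arm can. A call is refused whole if a number of a shift passes 4.17 or a number of a turn 7.16, either way. A call with a gripper value outside its range is refused whole. The fingers move at their own pace and stop on an object; the grip force is fixed at half the most. Time passes only in rows, so rows that do not move let the fingers close. It gives the time, the measured TCP pose, the force, the opening and the grip force at its end, in the units of the state.
- ctrl.state(): the state, without advancing time (a new reading comes with each control period).
- ctrl.grab_frame(name): name is "scene" or "side" or "wrist"; returns a dict with "image" (420x560x3 uint8, red, green, blue), "vertical_fov" (degrees; the focal length in pixels is half the picture's height over the tangent of half this angle, whatever the lens; pixels are square), "cx", "cy" (the principal point, pixels), "origin" and "attitude" of the camera in the world; the wrist camera has in their place "mount" (4x4, takes a point from camera to tool coordinates, whose origin is the TCP and whose axes are the flange's). Camera axes: x right, y up, looking along -z (the intrinsics and any distortion apply to the point x, -y, -z); pixel columns grow to the right and rows downward; lengths in m; the calibration is good to about 2 mm. A picture is of the moment at which its call begins: read the wrist's pose just before it. There is no depth.
- ctrl.sign_off(): hands the job in; it is judged then, once.
The state is a dict: "time": time; "qpos": joint angles; "qd": joint speeds; "joint_efforts": joint torques, N m; "ee_pos": TCP position; "tool_rot": TCP orientation; "wrist_force": force on the tool from outside, world axes, zero at the start; "wrist_torque": the same for the moment, N m; "opening": finger opening in m; "grasp_force": force on a finger pad.
Only numpy, scipy, OpenCV 4.12 (cv2) and the standard library are available. Lean on these libraries where they do the work, as an engineer would, in place of code of your own. Each camera call takes 0.05 s, during which the arm holds its last target. There are 200 camera calls.

## Working session

There is one attempt and no reset: what is moved stays moved. The work goes in short steps, Python scripts to look and compute and a tool call to move; the robot and the scene stay as the last step left them, time stands still between calls to the robot, and variables do not carry over. Pictures are saved under pics/ and viewed, at most 10 in all, crops included, and the job is handed in when it is done.

Besides the shell and the picture viewer there is one more tool, called after "Emit:" by a JSON object that holds its "method" and its "body", one argument or row to a line. jog_arm: Moves the arm, as the interface text tells. Its arguments: {"type":"object","properties":{"increments":{"type":"array","items":{"type":"array","items":{"type":"number"}}}},"required":["increments"]}

```bash
mkdir -p pics
python3 - <<'E'
from bench import ctrl
import cv2,pickle
d={}
for n in("scene","side","wrist"):
    s=ctrl.state();f=ctrl.grab_frame(n);f['st']=s;d[n]=f
    cv2.imwrite(f"pics/{n}0.png",f["image"][:,:,::-1])
    print(n,{k:v for k,v in f.items() if k not in("image",'st')})
pickle.dump(d,open("d0.pkl","wb"));print(s)
E
```

```text
scene {'vertical_fov': 43.477899041402296, 'cx': 276.57315002123255, 'cy': 205.95224501561526, 'origin': array([-0.47827863,  1.09508097,  0.88136371]), 'attitude': array([-0.32755455, -0.18848759,  0.47524593,  0.79455758])}
side {'vertical_fov': 46.37199112608167, 'cx': 277.0549259604821, 'cy': 200.26513742430794, 'origin': array([ 0.48411799, -0.93365335,  0.80639561]), 'attitude': array([ 0.89409744,  0.44783578, -0.00553286, -0.00150673])}
wrist {'vertical_fov': 58.20501165422824, 'cx': 278.7407255722085, 'cy': 208.39494608841125, 'mount': array([[-9.72002035e-04,  9.66782012e-01,  2.55600461e-01,
         7.03670583e-02],
       [ 9.99999493e-01,  8.72949378e-04,  5.00976351e-04,
         4.27943392e-04],
       [ 2.61208661e-04,  2.55600819e-01, -9.66782371e-01,
        -1.65768494e-01],
       [ 0.00000000e+00,  0.00000000e+00,  0.00000000e+00,
         1.00000000e+00]])}
{'time': 0.1, 'qpos': array([-8.46143450e-02,  3.51147321e-01,  1.65235078e+00, -1.99176190e-05,
        1.13909800e+00, -8.46073131e-02]), 'qd': array([ 0.00088848, -0.00215186, -0.00192909,  0.0001177 ,  0.0015082 ,
       -0.00026361]), 'joint_efforts': array([ 6.21537929e-04, -4.98029208e+01, -2.85706007e+01,  6.99262437e-02,
        2.38850416e-02, -7.56712393e-05]), 'ee_pos': array([5.49694680e-01, 3.85427697e-05, 2.18177993e-01]), 'tool_rot': array([-3.77653637e-04,  7.07106229e-01,  7.07107156e-01, -3.30433179e-04]), 'wrist_force': array([0.98438921, 0.02748308, 0.93937637]), 'wrist_torque': array([-0.04546485, -0.00519926, -0.0550778 ]), 'grasp_force': 0.0, 'opening': 0.0927553478324792}
```

View pics/scene0.png

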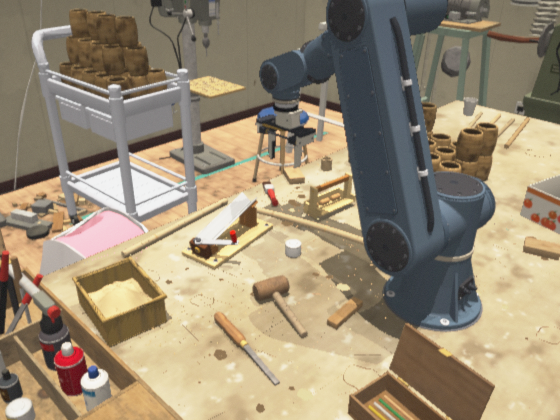

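View pics/side0.png

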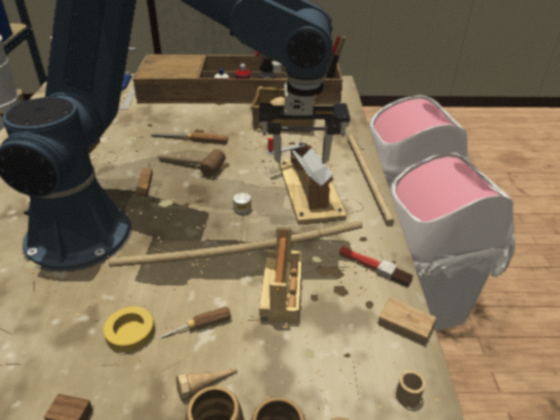

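Run:
```python
import cv2,pickle,numpy as np
d=pickle.load(open("d0.pkl","rb"))
def crop(n,x0,y0,w,h,k):
    im=d[n]["image"][y0:y0+h,x0:x0+w,::-1]
    im=cv2.resize(im,None,fx=k,fy=k,interpolation=cv2.INTER_CUBIC)
    for i in range(0,w,10):
        cv2.putText(im,str(x0+i),(i*k,8),0,.3,(255,0,255),1) if i%20==0 else 0; cv2.line(im,(i*k,10),(i*k,14),(255,0,255),1)
    for i in range(0,h,10):
        cv2.putText(im,str(y0+i),(0,i*k+4),0,.3,(255,0,255),1) if i%20==0 else 0; cv2.line(im,(18,i*k),(22,i*k),(255,0,255),1)
    return im
a=crop("side",265,135,90,100,5);b=crop("side",250,225,60,100,5)
cv2.imwrite("pics/c1.png",np.hstack([a,b]))
a=crop("scene",180,180,96,90,5);b=crop("scene",300,165,60,90,5)
cv2.imwrite("pics/c2.png",np.hstack([a,b]))
```

```text
(no output)
```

View pics/c1.png

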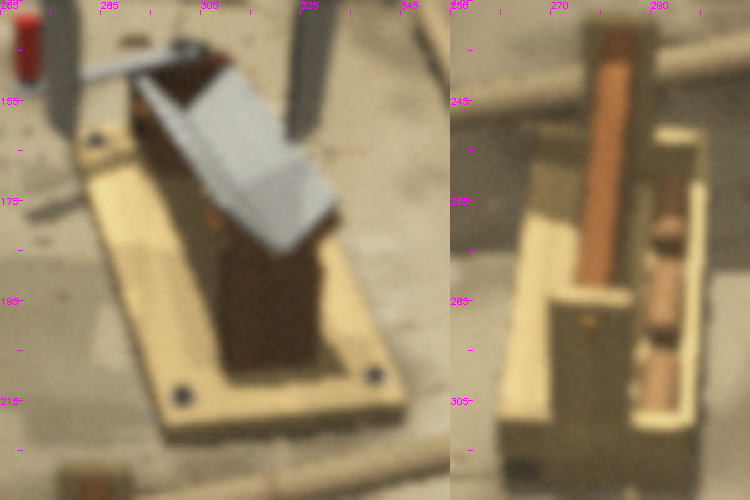

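View pics/c2.png

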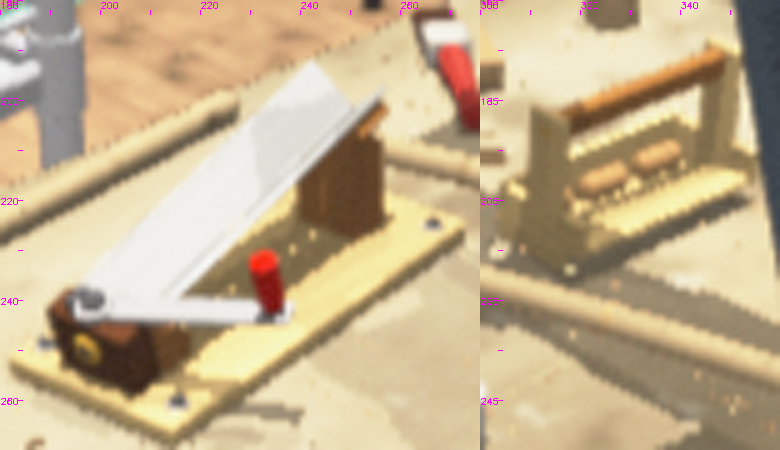

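```bash
cat > h.py <<'E'
import numpy as np,pickle
from scipy.spatial.transform import Rotation as R
from scipy.optimize import least_squares
def proj(f,P):
    if 'mount' in f:
        s=f['st'];q=s['tool_rot'];Rt=R.from_quat(np.r_[q[1:],q[0]]).as_matrix();M=f['mount']
        Rc=Rt@M[:3,:3];o=s['ee_pos']+Rt@M[:3,3]
    else:
        q=f['attitude'];Rc=R.from_quat(np.r_[q[1:],q[0]]).as_matrix();o=f['origin']
    p=(np.atleast_2d(P)-o)@Rc
    F=210/np.tan(np.radians(f['vertical_fov']/2))
    return np.c_[f['cx']+F*p[:,0]/-p[:,2],f['cy']-F*p[:,1]/-p[:,2]]
TILT=np.radians(14)
def railT(p):
    # y downhill, rotated -14deg about x
    return R.from_euler('z',p[2])*R.from_euler('x',-TILT),np.array([p[0],p[1],.036])
def rail(p,P): r,t=railT(p);return r.apply(P)+t
def tray(p,P): return R.from_euler('z',p[2]).apply(P)+[p[0],p[1],0]
def knob(th): return np.array([-.108*np.sin(th),.011-.108*np.cos(th),.0585])
E
cat > fit.py <<'E'
from h import *
d=pickle.load(open("d0.pkl","rb"))
obs=[("side",(0,-.233,0),(321.6,185.6)),("side",(.028,-.233,.028),(332.6,176)),("side",(-.028,0,.028),(292.4,151)),("side",(.028,0,.028),(311,148)),
("scene",(0,.011,.031+.005),(198,240)),("scene",(.028,-.233,.028),(242.4,192)),("scene",(-.028,-.233,.028),(256.6,199)),
("scene",'k',(232.6,231.8)),("side",'k',(270.6,145))]
def res(p):
    o=[]
    for n,P,uv in obs:
        P=knob(p[3])+([0,0,.018] if n=="scene" else [0,0,0]) if isinstance(P,str) else np.array(P)
        o.append((proj(d[n],rail(p,P))-uv)[0])
    return np.array(o).ravel()
s=least_squares(res,[.58,.1,.2,1.2],loss='soft_l1');print("rail",s.x.round(4));print(res(s.x).reshape(-1,2).round(1))
obt=[("side",(0,-.088,.112),(278.2,285.4)),("side",(0,.08,.108),(283.6,231)),("side",(.042,-.088,.042),(299,310.4)),("side",(-.04,-.088,.042),(259.4,308.6)),("side",(.042,.088,.045),(301,251)),
("scene",(0,.08,.098),(318,188)),("scene",(0,-.08,.098),(348.4,176.6)),("scene",(-.038,.08,.024),(325,211)),("scene",(-.038,-.08,.024),(353,200.6))]
rt=lambda p:np.array([(proj(d[n],tray(p,np.array([P])))-uv)[0] for n,P,uv in obt]).ravel()
t=least_squares(rt,[.5,-.2,0],loss='soft_l1');print("tray",t.x.round(4));print(rt(t.x).reshape(-1,2).round(1))
E
python3 fit.py
```

```text
rail [0.5751 0.3078 0.1614 1.1518]
[[ 0.1 -0.2]
 [-0.  -1.9]
 [ 0.4 -1.6]
 [ 0.4 -0.1]
 [ 1.2  0.6]
 [ 0.5 -0.2]
 [ 0.3 -2.4]
 [ 0.  -0.3]
 [-0.2 -0.6]]
tray [ 0.5041 -0.1914 -0.0675]
[[ 0.5  0.5]
 [-0.6 -0.2]
 [ 0.3  0.9]
 [-1.   0.6]
 [ 0.1 -0.6]
 [-2.3  2.4]
 [-0.4  0.3]
 [-2.1  3.2]
 [ 1.6 -1. ]]
```

Emit:
{"method": "jog_arm", "body": {
  "increments": [
    [0, 0, 0, -1.6, -0.4, 0.1, 1],
    [0, 0, 0, -3.2, -0.8, 0.3, 1],
    [0, 0, 0, -3.2, -0.8, 0.3, 1],
    [0, 0, 0, -3.2, -0.8, 0.3, 1],
    [0, 0, 0, -3.2, -0.7, 0.3, 1],
    [0, 0, 0, -3.1, -0.7, 0.3, 1],
    [0, 0, 1.9, -1.6, -0.4, 0.2, 1],
    [0, 0, 2.0, 0, 0, 0, 1],
    [0, 0, 0, 0, 0, 0, 1]
  ]
}}

```text
time: 0.9
ee_pos: [0.5035, -0.1918, 0.2003]
tool_rot: [-0.0, 0.732, 0.681, -0.0]
wrist_force: [-0.4, 0.0, 0.0]
opening: 0.0927
grasp_force: 0.0
```

Run:
```python
from bench import ctrl
from h import *
import cv2
s=ctrl.state();f=ctrl.grab_frame("wrist");f['st']=s;pickle.dump(f,open("w1.pkl","wb"))
print(s['ee_pos'],s['tool_rot'])
p=[.5041,-.1914,-.0675]
im=f['image'][:,:,::-1].copy()
for P in [(0,.08,.108),(0,-.08,.108),(-.038,.08,.024),(-.038,-.08,.024),(.042,.088,.045),(.042,-.088,.045),(-.04,.088,.042)]:
    u=proj(f,tray(p,np.array([P])))[0];print(P,u.round(1));cv2.circle(im,tuple(u.round().astype(int).tolist()),3,(255,0,255),1)
cv2.imwrite("pics/w1.png",im)
```

```text
[ 0.50351435 -0.19182744  0.20027939] [-3.48310000e-04  7.31917516e-01  6.81393141e-01 -1.25615073e-04]
(0, 0.08, 0.108) [278.6  92.8]
(0, -0.08, 0.108) [279.7 312. ]
(-0.038, 0.08, 0.024) [235.1  97. ]
(-0.038, -0.08, 0.024) [240.7 267.4]
(0.042, 0.088, 0.045) [330.5  85.4]
(0.042, -0.088, 0.045) [324.8 284.2]
(-0.04, 0.088, 0.042) [229.8  86.1]
```

View pics/w1.png

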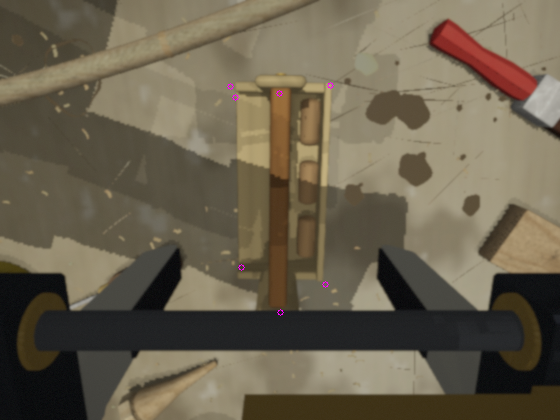

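Emit:
{"method": "jog_arm", "body": {
  "increments": [
    [0, 0, 0, 0, 0, 2, 1],
    [0, 0, 0, 0, 0, 3.2, 1],
    [0, 0, 0, 0, 0, 3.2, 1],
    [0, 0, 0, 0, 0, 2.5, 1],
    [0, 0, 0, 0, 0, 1.2, 1],
    [0, 0, 0, 0, 0, 0, 0.2],
    [0, 0, 0, 0, 0, 0, -0.3],
    [0, 0, 0, 0, 0, 0, -1],
    [0, 0, 0, 0, 0, 0, -1],
    [0, 0, 0, 0, 0, 0, -1],
    [0, 0, 0, 0, 0, 0, -1],
    [0, 0, 0, 0, 0, 0, -1],
    [0, 0, 0, 0, 0, 0, -1],
    [0, 0, 0, 0, 0, 0, -1],
    [0, 0, 0, 0, 0, -0.3, -1],
    [0, 0, 0, 0, 0, -0.5, -1],
    [0, 0, 0, 0, 0, -0.7, -1],
    [0, 0, 0, 0, 0, 0, -1]
  ]
}}

```text
time: 2.45
ee_pos: [0.5045, -0.1913, 0.0962]
tool_rot: [0.001, 0.731, 0.683, 0.0]
wrist_force: [-7.4, -0.3, 15.9]
opening: 0.0137
grasp_force: 30.0
```

Emit:
{"method": "jog_arm", "body": {
  "increments": [
    [0, 0, 0, 0, 0, -0.5, -1],
    [0, 0, 0, 0, 0, -0.5, -1],
    [0, 0, 0, 0, 0, 0, -1],
    [0, 0, 0, 0, 0, 0, -1],
    [0, 0, 0, 0, 0, 0, -1]
  ]
}}

```text
time: 2.87
ee_pos: [0.5038, -0.1909, 0.1044]
tool_rot: [-0.0, 0.731, 0.683, -0.0]
wrist_force: [0.4, 0.2, -4.0]
opening: 0.0132
grasp_force: 29.9
```

Run:
```python
from bench import ctrl
from h import *
import cv2
s=ctrl.state();print(s['ee_pos'],s['wrist_force'],s['wrist_torque'],s['tool_rot'],s['grasp_force'])
a=ctrl.grab_frame("side")['image'][200:330,220:340,::-1]
b=ctrl.grab_frame("wrist")['image'][60:300,190:370,::-1]
a=cv2.resize(a,(443,480),interpolation=2);b=cv2.resize(b,(330,480))
cv2.imwrite("pics/l1.png",np.hstack([a,b[:, :330]]))
```

```text
[ 0.50379095 -0.19086227  0.10435396] [ 0.40353121  0.15328649 -4.0497633 ] [-0.02468227  0.03231629 -0.01142295] [-2.63996381e-04  7.30770632e-01  6.82623035e-01 -8.13086308e-05] 29.935374855995178
```

View pics/l1.png

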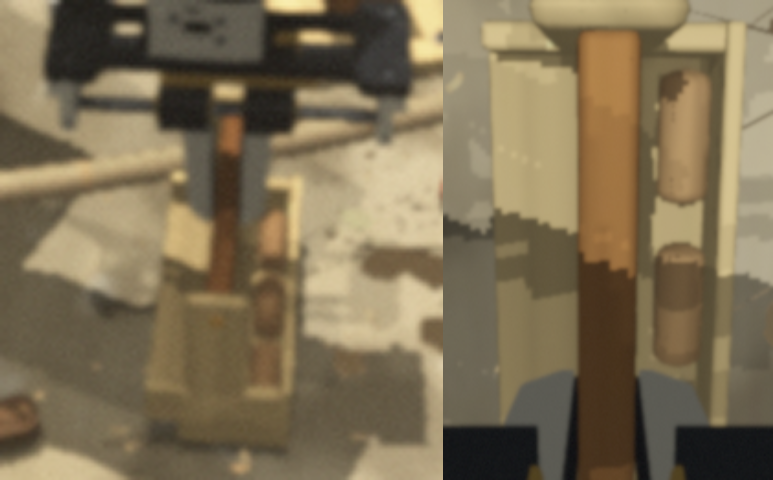

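Emit:
{"method": "jog_arm", "body": {
  "increments": [
    [0, 0, 0, 0, 0, -0.6, -1],
    [0, 0, 0, 0, 0, -1.4, -1],
    [0, 0, 0, 0, 0, -2, -1],
    [0, 0, 0, 0, 0, -2, -1],
    [0, 0, 0, 0, 0, -1.4, -1],
    [0, 0, 0, 0, 0, -0.6, -1],
    [0, 0, 0, 0.3, 0.09, -0.09, -1],
    [0, 0, 0, 0.6, 0.18, -0.17, -1],
    [0, 0, 0, 0.9, 0.27, -0.26, -1],
    [0, 0, 0, 1.2, 0.36, -0.34, -1],
    [0, 0, 0, 1.5, 0.45, -0.43, -1],
    [0, 0, 0, 1.8, 0.54, -0.51, -1],
    [0, 0, 0, 2.1, 0.64, -0.6, -1],
    [0, 0, 0, 2.4, 0.73, -0.68, -1],
    [0, 0, 0, 2.4, 0.73, -0.68, -1],
    [0, 0, 0, 2.4, 0.73, -0.68, -1],
    [0, 0, 0, 2.4, 0.73, -0.68, -1],
    [0, 0, 0, 2.4, 0.73, -0.68, -1],
    [0, 0, 0, 2.4, 0.73, -0.68, -1],
    [0, 0, 0, 2.4, 0.73, -0.68, -1]
  ]
}}

```text
time: 4.63
ee_pos: [0.5973, 0.0578, 0.2561]
tool_rot: [-0.0, 0.731, 0.683, -0.0]
wrist_force: [1.2, -1.4, -4.5]
opening: 0.0141
grasp_force: 29.9
```

Emit:
{"method": "jog_arm", "body": {
  "increments": [
    [0, 0, 0, 2.4, 0.73, -0.68, -1],
    [0, 0, 0, 2.4, 0.73, -0.68, -1],
    [0, 0, 0, 2.4, 0.73, -0.68, -1],
    [0, 0, 0, 2.1, 0.64, -0.6, -1],
    [0, 0, 0, 1.8, 0.54, -0.51, -1],
    [0, 0, 0, 1.5, 0.45, -0.43, -1],
    [0, 0, 0, 1.2, 0.36, -0.34, -1],
    [0, 0, 0, 0.9, 0.27, -0.26, -1],
    [0, 0, 0, 0.6, 0.18, -0.17, -1],
    [0, 0, 0, 0.3, 0.09, -0.09, -1],
    [0, 0, -0.6, 0, 0, 0, -1],
    [0, 0, -1.2, 0, 0, 0, -1],
    [0, 0, -1.8, 0, 0, 0, -1],
    [0, 0, -2, 0, 0, 0, -1],
    [0, 0, -2, 0, 0, 0, -1],
    [0, 0, -2, 0, 0, 0, -1],
    [0, 0, -1.8, 0, 0, 0, -1],
    [0, 0, -1.2, 0, 0, 0, -1],
    [0, 0, -0.6, 0, 0, 0, -1],
    [0, 0, 0, 0, 0, 0, -1]
  ]
}}

```text
time: 6.3
ee_pos: [0.655, 0.2073, 0.3006]
tool_rot: [-0.0, 0.647, 0.762, -0.0]
wrist_force: [-0.8, -0.7, -2.7]
opening: 0.0138
grasp_force: 29.9
```

```bash
cat > look.py <<'E'
from bench import ctrl
from h import *
import cv2,sys
p=np.array(eval(sys.argv[1]));name=sys.argv[2]
s=ctrl.state();f=ctrl.grab_frame("wrist");f['st']=s;pickle.dump(f,open(name+".pkl","wb"))
print(s['time'],s['ee_pos'],s['tool_rot'],s['wrist_force'])
im=f['image'][:,:,::-1].copy()
for P in [(0,-.233,0),(.028,-.233,.028),(-.028,-.233,.028),(-.028,0,.028),(.028,0,.028),(0,0,0),(0,.011,.036),(-.031,.024,.031),knob(p[3])+[0,0,.018]]:
    u=proj(f,rail(p,np.array([P])))[0];print(np.round(P,3),u.round(1))
    cv2.circle(im,tuple(u.round().astype(int).tolist()),3,(255,0,255),1)
cv2.imwrite(f"pics/{name}.png",im)
E
python3 look.py "[.5751,.3078,.1614,1.1518]" r1
```

```text
6.3 [0.65499833 0.20730718 0.30060188] [-1.53770605e-05  6.47366223e-01  7.62179091e-01 -7.84580778e-05] [-0.77233482 -0.65480298 -2.65950868]
[ 0.    -0.233  0.   ] [220.7 284.7]
[ 0.028 -0.233  0.028] [244.1 290.7]
[-0.028 -0.233  0.028] [188.7 290.6]
[-0.028  0.     0.028] [187.9  58.5]
[0.028 0.    0.028] [243.9  58.5]
[0 0 0] [220.3  68.5]
[0.    0.011 0.036] [214.5  44.1]
[-0.031  0.024  0.031] [184.1  33. ]
[-0.099 -0.033  0.076] [93.8 75.1]
```

View pics/r1.png

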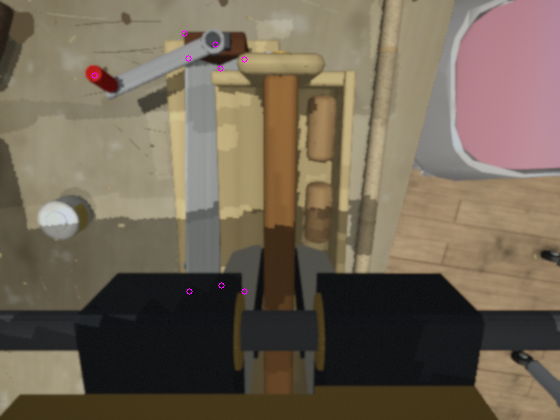

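Emit:
{"method": "jog_arm", "body": {
  "increments": [
    [0, 0, 0, 0, -0.11, 0.5, -1],
    [0, 0, 0, 0, -0.11, 1.2, -1],
    [0, 0, 0, 0, -0.11, 1.8, -1],
    [0, 0, 0, 0, -0.11, 1.8, -1],
    [0, 0, 0, 0, -0.11, 1.8, -1],
    [0, 0, 0, 0, -0.11, 1.2, -1],
    [0, 0, 0, 0, -0.11, 0.5, -1],
    [-0.5, 0, 0, 0, 0, 0, -1],
    [-1, 0, 0, 0, 0, 0, -1],
    [-1, 0, 0, 0, 0, 0, -1],
    [-1, 0, 0, 0, 0, 0, -1],
    [-1, 0, 0, 0, 0, 0, -1],
    [-1, 0, 0, 0, 0, 0, -1],
    [-1, 0, 0, 0, 0, 0, -1],
    [-1, 0, 0, 0, 0, 0, -1],
    [-0.5, 0, 0, 0, 0, 0, -1],
    [0, 0, 0, 0, 0, 0, -1],
    [0, 0, 0, 0, 0, 0, -1]
  ]
}}

```text
time: 7.85
ee_pos: [0.6474, 0.2064, 0.2127]
tool_rot: [0.045, 0.646, 0.76, 0.053]
wrist_force: [-0.4, 0.0, -2.8]
opening: 0.0134
grasp_force: 29.9
```

```bash
cat > st.py <<'E'
from bench import ctrl
from h import *
s=ctrl.state();q=s['tool_rot'];r=R.from_quat(np.r_[q[1:],q[0]]);yaw=.1614
d=s['ee_pos']-[.5751,.3078,0];p=R.from_euler('z',-yaw).apply(d)
m=R.from_euler('z',-yaw).as_matrix()@r.as_matrix()
lip=p+m@[0,-.038,.055]
print(s['time'],'tcp',p.round(4),'lip',lip.round(4),'F',s['wrist_force'].round(1));print(m.round(3))
E
python3 st.py
```

```text
7.85 tcp [ 0.0551 -0.1117  0.2127] lip [ 0.0251 -0.1117  0.1529] F [-0.4  0.  -2.8]
[[-0.001  0.99   0.139]
 [ 1.     0.001  0.   ]
 [-0.     0.139 -0.99 ]]
```

Emit:
{"method": "jog_arm", "body": {
  "increments": [
    [0, 0, 0, 0, -0.04, 0.25, -1],
    [0, 0, 0, 0, -0.08, 0.55, -1],
    [0, 0, 0, 0, -0.08, 0.6, -1],
    [0, 0, 0, 0, -0.06, 0.4, -1],
    [0, 0, 0, 0, -0.02, 0.2, -1],
    [0, 0, 0, 0, 0, 0, -1],
    [0, 0, 0, 0, 0, 0, -1]
  ]
}}

```text
time: 8.43
ee_pos: [0.6479, 0.2065, 0.1927]
tool_rot: [0.046, 0.646, 0.76, 0.054]
wrist_force: [3.2, 0.7, -2.8]
opening: 0.0135
grasp_force: 30.1
```

```bash
python3 st.py
```

```text
8.4333 tcp [ 0.0556 -0.1117  0.1927] lip [ 0.0257 -0.1118  0.1329] F [ 3.2  0.7 -2.8]
[[-0.001  0.99   0.14 ]
 [ 1.     0.001 -0.   ]
 [-0.     0.14  -0.99 ]]
```

Emit:
{"method": "jog_arm", "body": {
  "increments": [
    [0, 0, 0, 0, 0, 0, -1],
    [0, 0, 0, 0, 0, 0, -1],
    [0, 0, 0, 0, 0, 0, -1]
  ]
}}

```text
time: 8.68
ee_pos: [0.6477, 0.2065, 0.1927]
tool_rot: [0.045, 0.646, 0.76, 0.053]
wrist_force: [2.6, 0.9, -2.0]
opening: 0.0138
grasp_force: 30.1
```

```bash
python3 - <<'E'
from bench import ctrl
import cv2,numpy as np
a=ctrl.grab_frame("side")['image'][110:230,250:370,::-1]
b=ctrl.grab_frame("scene")['image'][140:270,170:300,::-1]
cv2.imwrite("pics/m1.png",np.hstack([cv2.resize(a,(400,400),interpolation=2),cv2.resize(b,(400,400),interpolation=2)]))
E
python3 st.py
```

```text
8.7833 tcp [ 0.0553 -0.1117  0.1927] lip [ 0.0254 -0.1117  0.1329] F [ 4.1  0.4 -1.3]
[[-0.001  0.99   0.14 ]
 [ 1.     0.001  0.   ]
 [ 0.     0.14  -0.99 ]]
```

View pics/m1.png

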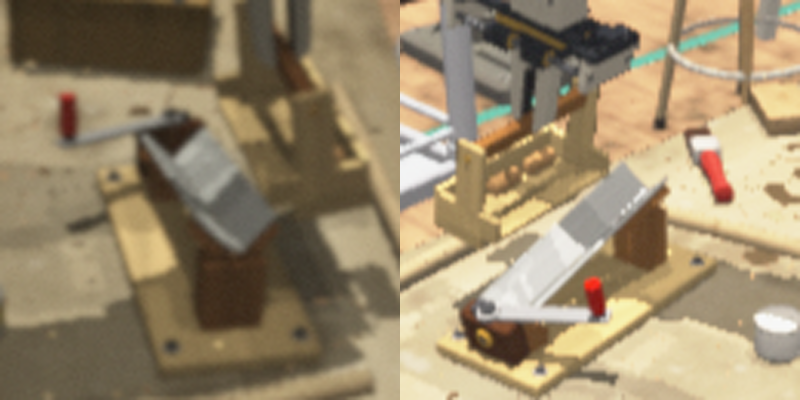

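Emit:
{"method": "jog_arm", "body": {
  "increments": [
    [0, 0, 0, 0, 0.04, -0.3, -1],
    [0, 0, 0, 0, 0.04, -0.3, -1],
    [0, 0, 0, 0, 0, 0, -1],
    [0, 0, 0, 0, 0, 0, -1],
    [0, 0, 0, 0, 0, 0, -1]
  ]
}}

```text
time: 9.2
ee_pos: [0.647, 0.2063, 0.1981]
tool_rot: [0.045, 0.646, 0.76, 0.053]
wrist_force: [0.2, 0.6, -3.4]
opening: 0.0138
grasp_force: 30.0
```

```bash
python3 st.py
```

```text
9.2 tcp [ 0.0546 -0.1117  0.1981] lip [ 0.0246 -0.1117  0.1384] F [ 0.2  0.6 -3.4]
[[-0.001  0.99   0.138]
 [ 1.     0.001  0.   ]
 [ 0.     0.138 -0.99 ]]
```

Emit:
{"method": "jog_arm", "body": {
  "increments": [
    [-0.5, 0, 0, 0, -0.039, -0.034, -1],
    [-0.5, 0, 0, 0, -0.039, -0.034, -1],
    [-0.5, 0, 0, 0, -0.039, -0.034, -1],
    [-0.5, 0, 0, 0, -0.039, -0.034, -1],
    [-0.5, 0, 0, 0, -0.039, -0.034, -1],
    [0, 0, 0, 0, 0, 0, -1],
    [0, 0, 0, 0, 0, 0, -1]
  ]
}}

```text
time: 9.78
ee_pos: [0.6451, 0.2061, 0.2]
tool_rot: [0.059, 0.645, 0.759, 0.07]
wrist_force: [-0.1, -0.2, -4.0]
opening: 0.0137
grasp_force: 30.0
```

```bash
python3 st.py
```

```text
9.7833 tcp [ 0.0528 -0.1117  0.2   ] lip [ 0.0254 -0.1117  0.139 ] F [-0.1 -0.2 -4. ]
[[-0.001  0.983  0.182]
 [ 1.     0.001  0.   ]
 [-0.     0.182 -0.983]]
```

Free of contact; tip slowly now.

Emit:
{"method": "jog_arm", "body": {
  "increments": [
    [-0.5, 0, 0, 0, -0.042, -0.034, -1],
    [-0.5, 0, 0, 0, -0.042, -0.034, -1],
    [-0.5, 0, 0, 0, -0.042, -0.034, -1],
    [-0.5, 0, 0, 0, -0.042, -0.034, -1],
    [-0.5, 0, 0, 0, -0.042, -0.034, -1],
    [-0.5, 0, 0, 0, -0.042, -0.034, -1],
    [-0.5, 0, 0, 0, -0.042, -0.034, -1],
    [-0.5, 0, 0, 0, -0.042, -0.034, -1],
    [-0.5, 0, 0, 0, -0.042, -0.034, -1],
    [-0.5, 0, 0, 0, -0.042, -0.034, -1],
    [-0.5, 0, 0, 0, -0.042, -0.034, -1],
    [-0.5, 0, 0, 0, -0.042, -0.034, -1],
    [-0.5, 0, 0, 0, -0.045, -0.036, -1],
    [-0.5, 0, 0, 0, -0.045, -0.036, -1],
    [-0.5, 0, 0, 0, -0.045, -0.036, -1],
    [-0.5, 0, 0, 0, -0.045, -0.036, -1],
    [-0.5, 0, 0, 0, -0.045, -0.036, -1],
    [-0.5, 0, 0, 0, -0.045, -0.036, -1],
    [-0.5, 0, 0, 0, -0.045, -0.036, -1],
    [-0.5, 0, 0, 0, -0.045, -0.036, -1]
  ]
}}

```text
time: 11.45
ee_pos: [0.6352, 0.2044, 0.2044]
tool_rot: [0.115, 0.637, 0.75, 0.136]
wrist_force: [0.1, 0.1, -3.5]
opening: 0.0137
grasp_force: 30.0
```

Emit:
{"method": "jog_arm", "body": {
  "increments": [
    [-0.5, 0, 0, 0, -0.048, -0.036, -1],
    [-0.5, 0, 0, 0, -0.048, -0.036, -1],
    [-0.5, 0, 0, 0, -0.048, -0.036, -1],
    [-0.5, 0, 0, 0, -0.048, -0.036, -1],
    [-0.5, 0, 0, 0, -0.048, -0.036, -1],
    [-0.5, 0, 0, 0, -0.048, -0.036, -1],
    [-0.5, 0, 0, 0, -0.048, -0.036, -1],
    [-0.5, 0, 0, 0, -0.048, -0.036, -1],
    [0, 0, 0, 0, 0, 0, -1],
    [0, 0, 0, 0, 0, 0, -1],
    [0, 0, 0, 0, 0, 0, -1],
    [0, 0, 0, 0, 0, 0, -1],
    [0, 0, 0, 0, 0, 0, -1],
    [0, 0, 0, 0, 0, 0, -1],
    [0, 0, 0, 0, 0, 0, -1],
    [0, 0, 0, 0, 0, 0, -1]
  ]
}}

```text
time: 12.78
ee_pos: [0.6306, 0.2037, 0.2055]
tool_rot: [0.137, 0.633, 0.745, 0.162]
wrist_force: [-0.4, 0.3, -2.4]
opening: 0.0137
grasp_force: 30.0
```

```bash
python3 st.py
python3 - <<'E'
from bench import ctrl
import cv2,numpy as np
f=lambda n,x,y,w,h,W,H:cv2.resize(ctrl.grab_frame(n)['image'][y:y+h,x:x+w,::-1],(W,H),interpolation=2)
a=f("scene",170,140,130,130,400,400);b=f("wrist",120,0,280,280,400,400)
cv2.imwrite("pics/m2.png",np.hstack([a,b]))
E
```

```text
12.7833 tcp [ 0.0381 -0.1117  0.2055] lip [ 0.0263 -0.1117  0.1397] F [-0.4  0.3 -2.4]
[[-0.001  0.91   0.415]
 [ 1.     0.001  0.   ]
 [ 0.     0.415 -0.91 ]]
```

View pics/m2.png

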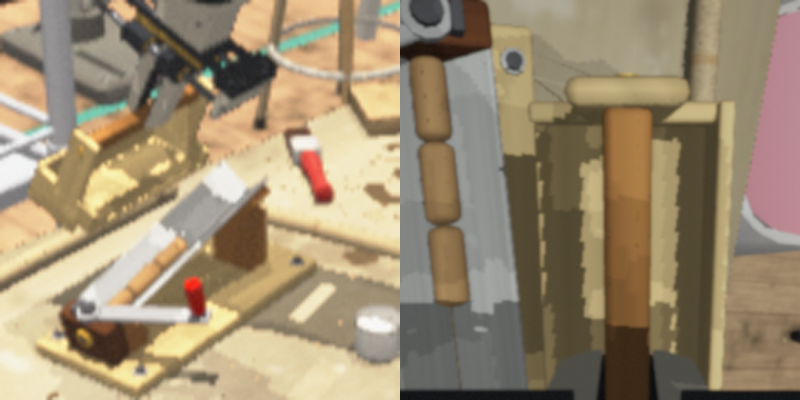

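Emit:
{"method": "jog_arm", "body": {
  "increments": [
    [0, 0, 0, 0, 0.5, -1.1, -1],
    [0, 0, 0, 0, 1.05, -2.3, -1],
    [0, 0, 0, 0, 1.05, -2.3, -1],
    [0, 0, 0, 0, 1.05, -2.3, -1],
    [0, 0, 0, 0, 0.5, -1.1, -1],
    [3, 0, 0, 0, 0, 0, -1],
    [5, 0, 0, 0, 0, 0, -1],
    [5, 0, 0, 0, 0, 0, -1],
    [5, 0, 0, 0, 0, 0, -1],
    [4.5, 0, 0, 0, 0, 0, -1],
    [2, 0, 0, 0, 0, 0, -1],
    [0, 0, 3, 0, 0, 0, -1],
    [0, 0, 4, 0, 0, 0, -1],
    [0, 0, 4, 0, 0, 0, -1],
    [0, 0, 2.1, 0, 0, 0, -1],
    [0, 0, 0, 0, 0, 0, -1],
    [0, 0, 0, 0, 0, 0, -1]
  ]
}}

```text
time: 14.3
ee_pos: [0.6308, 0.2037, 0.3055]
tool_rot: [0.0, 0.73, 0.684, 0.0]
wrist_force: [-0.2, -0.8, -3.9]
opening: 0.0136
grasp_force: 30.0
```

```bash
cat > to.py <<'E'
# remaining shift in tool axes (cm) to a world TCP target
from bench import ctrl
from h import *
import sys
s=ctrl.state();q=s['tool_rot'];r=R.from_quat(np.r_[q[1:],q[0]])
print(s['time'],s['ee_pos'].round(4),'shift cm',(100*r.inv().apply(np.array(eval(sys.argv[1]))-s['ee_pos'])).round(2),'F',s['wrist_force'].round(1))
print(r.as_matrix().round(3))
E
python3 to.py "[.5035,-.191,.0793]"
```

```text
14.3 [0.6308 0.2037 0.3055] shift cm [-40.22 -10.15  22.61] F [-0.2 -0.8 -3.9]
[[ 0.065  0.998  0.   ]
 [ 0.998 -0.065  0.   ]
 [ 0.     0.    -1.   ]]
```

Emit:
{"method": "jog_arm", "body": {
  "increments": [
    [0, 0, 0, -1.5, -0.38, 0, -1],
    [0, 0, 0, -3, -0.76, 0, -1],
    [0, 0, 0, -3.6, -0.91, 0, -1],
    [0, 0, 0, -3.6, -0.91, 0, -1],
    [0, 0, 0, -3.6, -0.91, 0, -1],
    [0, 0, 0, -3.6, -0.91, 0, -1],
    [0, 0, 0, -3.6, -0.91, 0, -1],
    [0, 0, 0, -3.6, -0.91, 0, -1],
    [0, 0, 0, -3.6, -0.91, 0, -1],
    [0, 0, 0, -3.6, -0.91, 0, -1],
    [0, 0, 0, -3.6, -0.91, 0, -1],
    [0, 0, 0, -2.3, -0.57, 0, -1],
    [0, 0, 0, -1, -0.25, 0, -1],
    [0, 0, 0, 0, 0, 2, -1],
    [0, 0, 0, 0, 0, 4, -1],
    [0, 0, 0, 0, 0, 4, -1],
    [0, 0, 0, 0, 0, 4, -1],
    [0, 0, 0, 0, 0, 3, -1],
    [0, 0, 0, 0, 0, 1.5, -1],
    [0, 0, 0, 0, 0, 0, -1]
  ]
}}

```text
time: 15.97
ee_pos: [0.5014, -0.1893, 0.1173]
tool_rot: [-0.003, 0.73, 0.684, -0.001]
wrist_force: [-0.1, 0.6, -3.5]
opening: 0.0136
grasp_force: 30.0
```

```bash
python3 to.py "[.5035,-.191,.0793]"
```

```text
15.9667 [ 0.5014 -0.1893  0.1173] shift cm [-0.16  0.24  3.8 ] F [-0.1  0.6 -3.5]
[[ 0.065  0.998 -0.005]
 [ 0.998 -0.065  0.003]
 [ 0.002 -0.005 -1.   ]]
```

Emit:
{"method": "jog_arm", "body": {
  "increments": [
    [0, 0, 0, 0, 0, 0, -1],
    [0, 0, 0, 0, 0, 0.8, -1],
    [0, 0, 0, 0, 0, 1.2, -1],
    [0, 0, 0, 0, 0, 0.8, -1],
    [0, 0, 0, 0, 0, 0.4, -1],
    [0, 0, 0, 0, 0, 0, -1],
    [0, 0, 0, 0, 0, 0, -1],
    [0, 0, 0, 0, 0, 0, -1]
  ]
}}

```text
time: 16.63
ee_pos: [0.5035, -0.1915, 0.091]
tool_rot: [0.001, 0.73, 0.683, 0.0]
wrist_force: [-8.6, -0.5, 16.9]
opening: 0.0136
grasp_force: 30.0
```

```bash
python3 to.py "[.5035,-.191,.0793]"
```

```text
16.6333 [ 0.5035 -0.1915  0.091 ] shift cm [ 0.05 -0.01  1.17] F [-8.6 -0.5 16.9]
[[ 0.066  0.998  0.002]
 [ 0.998 -0.066 -0.002]
 [-0.002  0.002 -1.   ]]
```

Emit:
{"method": "jog_arm", "body": {
  "increments": [
    [0, 0, 0, 0, 0, -0.2, -1],
    [0, 0, 0, 0, 0, 0, -1],
    [0, 0, 0, 0, 0, 0, -1],
    [0, 0, 0, 0, 0, 0, -1]
  ]
}}

```text
time: 16.97
ee_pos: [0.5032, -0.1908, 0.091]
tool_rot: [0.0, 0.73, 0.683, 0.0]
wrist_force: [-0.5, 0.3, 3.4]
opening: 0.014
grasp_force: 30.0
```

Run:
```python
from bench import ctrl
from h import *
import cv2
s=ctrl.state();print(s['ee_pos'].round(4),s['wrist_force'].round(1),s['wrist_torque'].round(2))
# tray height from side+scene images: compare with the starting images by template shift of near end plate
d=pickle.load(open("d0.pkl","rb"))
for n,(x0,y0,x1,y1) in {"side":(255,280,305,330),"scene":(303,185,330,225)}.items():
    im=ctrl.grab_frame(n)['image'];t=d[n]['image'][y0:y1,x0:x1]
    m=cv2.matchTemplate(im[y0-20:y1+20,x0-20:x1+20],t,cv2.TM_CCOEFF_NORMED);_,v,_,l=cv2.minMaxLoc(m)
    print(n,v.round(3) if hasattr(v,'round') else v,l[0]-20,l[1]-20)
    P=tray([.504,-.191,-.067],np.array([[0,0,.05],[0,0,.065],[0.01,0,.05],[0,.01,.05]]));u=proj(d[n],P);print((u[1:]-u[0]).round(1))
```

```text
[ 0.5032 -0.1908  0.091 ] [-0.5  0.3  3.4] [ 0.08  0.23 -0.03]
side 0.5076125860214233 0 1
[[ 0.1 -5. ]
 [ 4.7  0.2]
 [ 0.2 -3.3]]
scene 0.6463996171951294 0 0
[[ 0.3 -3.9]
 [-2.1 -1. ]
 [-2.   0.9]]
```

Emit:
{"method": "jog_arm", "body": {
  "increments": [
    [0, 0, 0, 0, 0, 0, -0.4],
    [0, 0, 0, 0, 0, 0, 0],
    [0, 0, 0, 0, 0, 0, 0.5],
    [0, 0, 0, 0, 0, 0, 1],
    [0, 0, 0, 0, 0, 0, 1],
    [0, 0, 0, 0, 0, 0, 1],
    [0, 0, 0, 0, 0, 0, 1],
    [0, 0, 0, 0, 0, -1, 1],
    [0, 0, 0, 0, 0, -3, 1],
    [0, 0, 0, 0, 0, -4, 1],
    [0, 0, 0, 0, 0, -4, 1],
    [0, 0, 0, 0, 0, -3, 1],
    [0, 0, 0, 0, 0, -2, 1],
    [0, 0, 0, 0, 0, 0, 1]
  ]
}}

```text
time: 18.23
ee_pos: [0.5042, -0.1913, 0.2659]
tool_rot: [0.004, 0.73, 0.683, 0.001]
wrist_force: [0.1, 0.1, 0.5]
opening: 0.0926
grasp_force: 0.0
```

```bash
python3 - <<'E'
from bench import ctrl
from h import *
import cv2
s=ctrl.state();print(s['time'],s['ee_pos'].round(4),s['opening'])
w=pickle.load(open("w1.pkl","rb"))
d=pickle.load(open("d0.pkl","rb"))
for n,(x0,y0,x1,y1) in {"side":(255,280,305,330),"scene":(303,185,330,225)}.items():
    im=ctrl.grab_frame(n)['image'];t=d[n]['image'][y0:y1,x0:x1]
    m=cv2.matchTemplate(im[y0-20:y1+20,x0-20:x1+20],t,cv2.TM_CCOEFF_NORMED);_,v,_,l=cv2.minMaxLoc(m)
    print(n,round(v,3),l[0]-20,l[1]-20)
E
python3 - <<'E'
import sys;sys.path.insert(0,'.')
from h import *
p=[.5751,.3078,.1614]
for th in (1.15,.9,.6,.3,.05,0,-.05): print(th,rail(p,knob(th)[None])[0].round(4))
E
```

```text
18.2333 [ 0.5042 -0.1913  0.2659] 0.09263179310761128
side 0.505 -1 0
scene 0.697 0 0
1.15 [0.4807 0.2742 0.1008]
0.9 [0.4981 0.2544 0.1063]
0.6 [0.5248 0.2371 0.1117]
0.3 [0.5557 0.2284 0.1151]
0.05 [0.5826 0.2281 0.1162]
0 [0.588  0.2289 0.1162]
-0.05 [0.5933 0.2299 0.1162]
```

Emit:
{"method": "jog_arm", "body": {
  "increments": [
    [0, 0, 0, 1.8, -0.2, 0, 1],
    [0, 0, 0, 3.7, -0.43, 0, 1],
    [0, 0, 0, 3.7, -0.43, 0, 1],
    [0, 0, 0, 3.7, -0.43, 0, 1],
    [0, 0, 0, 3.7, -0.43, 0, 1],
    [0, 0, 0, 3.7, -0.43, 0, 1],
    [0, 0, 0, 3.7, -0.43, 0, 1],
    [0, 0, 0, 3.7, -0.43, 0, 1],
    [0, 0, 0, 3.7, -0.43, 0, 1],
    [0, 0, 0, 3.7, -0.43, 0, 1],
    [0, 0, 0, 3.7, -0.43, 0, 1],
    [0, 0, 0, 3.7, -0.43, 0, 1],
    [0, 0, 0, 2.5, -0.3, 0, 1],
    [0, 0, 0, 1.3, -0.15, 0, 1]
  ]
}}

```text
time: 19.5
ee_pos: [0.4786, 0.2772, 0.2589]
tool_rot: [-0.001, 0.729, 0.684, -0.001]
wrist_force: [0.2, -0.1, 0.3]
opening: 0.0931
grasp_force: 0.0
```

Emit:
{"method": "jog_arm", "body": {
  "increments": [
    [0, 0, 6.6, 0, 0, 0, 1],
    [0, 0, 6.6, 0, 0, 0, 1],
    [0, 0, 6.6, 0, 0, 0, 1],
    [0, 0, 6.6, 0, 0, 0, 1],
    [0, 0, 6.6, 0, 0, 0, 1],
    [0, 0, 6.6, 0, 0, 0, 1],
    [0, 0, 6.6, 0, 0, 0, 1],
    [0, 0, 6.6, 0, 0, 0, 1],
    [0, 0, 0, 0, 0, 0, 1],
    [0, 0, 0, 0, 0, 0, 1]
  ]
}}

```text
time: 20.33
ee_pos: [0.4796, 0.2742, 0.2597]
tool_rot: [0.0, 0.957, 0.289, -0.001]
wrist_force: [0.6, -0.0, 0.1]
opening: 0.0931
grasp_force: 0.0
```

```bash
python3 to.py "[.4807,.2742,.0928]"
python3 - <<'E'
from bench import ctrl
from h import *
import cv2
# red knob blob in scene/side/wrist -> angle
from scipy.optimize import minimize_scalar
p=[.5751,.3078,.1614]
for n in("side","scene","wrist"):
    s=ctrl.state();f=ctrl.grab_frame(n);f['st']=s
    h=cv2.cvtColor(f['image'],cv2.COLOR_RGB2HSV);m=cv2.inRange(h,(0,170,70),(6,255,255))|cv2.inRange(h,(174,170,70),(180,255,255))
    c,_,st,ce=cv2.connectedComponentsWithStats(m)[0:4]
    u=proj(f,rail(p,knob(1.15)[None]))[0]
    print(n,'pred',u.round(1),[(int(a[4]),e.round(1).tolist()) for a,e in zip(st[1:],ce[1:]) if a[4]>15 and np.hypot(*(e-u))<80])
E
```

```text
20.3333 [0.4796 0.2742 0.2597] shift cm [ 0.12  0.07 16.69] F [ 0.6 -0.   0.1]
[[ 0.833  0.553 -0.001]
 [ 0.553 -0.833 -0.001]
 [-0.002 -0.    -1.   ]]
side pred [270.5 144.4] [(61, [242.5, 71.9]), (30, [270.0, 144.4])]
scene pred [233.8 236.1] [(52, [272.5, 197.7]), (51, [233.0, 235.8])]
wrist pred [279.2 190.8] [(283, [274.1, 192.5])]
```

Emit:
{"method": "jog_arm", "body": {
  "increments": [
    [0, 0, 0, 0.1, 0.05, 2, 1],
    [0, 0, 0, 0, 0, 3.5, 1],
    [0, 0, 0, 0, 0, 3.5, 1],
    [0, 0, 0, 0, 0, 3.5, 1],
    [0, 0, 0, 0, 0, 2.5, 1],
    [0, 0, 0, 0, 0, 1.4, 1],
    [0, 0, 0, 0, 0, 0, 0.3],
    [0, 0, 0, 0, 0, 0, -0.3],
    [0, 0, 0, 0, 0, 0, -0.3],
    [0, 0, 0, 0, 0, 0, -0.3],
    [0, 0, 0, 0, 0, 0, -0.3],
    [0, 0, 0, 0, 0, 0, -0.3]
  ]
}}

```text
time: 21.48
ee_pos: [0.4812, 0.2751, 0.0974]
tool_rot: [-0.0, 0.958, 0.287, 0.001]
wrist_force: [-0.3, 0.9, -0.2]
opening: 0.0578
grasp_force: 0.0
```

```bash
python3 to.py "[.4807,.2742,.0928]"
python3 - <<'E'
from h import *
# arc in the tool's axes: 11 steps of 6 deg, tool z down, tool y on tangent
p=[.5751,.3078,.1614];T=np.linspace(1.152,0,12);K=np.array([rail(p,knob(t)[None])[0] for t in T])
for i in range(11):
    a=p[2]-T[i];y=np.array([np.cos(a),np.sin(a)]);x=np.array([-y[1],y[0]]);d=(K[i+1]-K[i])*100
    print((d[:2]@x).round(2),(d[:2]@y).round(2),(-d[2]).round(2),np.degrees(a).round(1))
E
```

```text
21.4833 [0.4812 0.2751 0.0974] shift cm [-0.1   0.05  0.46] F [-0.3  0.9 -0.2]
[[ 0.835  0.551  0.001]
 [ 0.551 -0.835  0.001]
 [ 0.001  0.    -1.   ]]
0.07 1.1 -0.24 -56.8
0.07 1.1 -0.23 -50.8
0.07 1.11 -0.21 -44.8
0.08 1.11 -0.19 -38.8
0.07 1.11 -0.17 -32.8
0.07 1.12 -0.15 -26.8
0.07 1.12 -0.12 -20.8
0.07 1.12 -0.1 -14.8
0.07 1.13 -0.07 -8.8
0.06 1.13 -0.04 -2.8
0.06 1.13 -0.01 3.2
```

Emit:
{"method": "jog_arm", "body": {
  "increments": [
    [0, 0, 0, 0, 0, 0.3, -0.3],
    [0, 0, 0, 0, 0, 0, -0.3],
    [0, 0, 0, 0, 0, 0, -0.3],
    [0, 0, -1.5, 0.03, 0.3, -0.06, -0.3],
    [0, 0, -3, 0.04, 0.56, -0.12, -0.3],
    [0, 0, -3, 0.04, 0.56, -0.12, -0.3],
    [0, 0, -3, 0.04, 0.56, -0.12, -0.3],
    [0, 0, -3, 0.04, 0.56, -0.11, -0.3],
    [0, 0, -3, 0.04, 0.56, -0.11, -0.3],
    [0, 0, -3, 0.04, 0.56, -0.1, -0.3],
    [0, 0, -3, 0.04, 0.56, -0.1, -0.3],
    [0, 0, -3, 0.04, 0.56, -0.09, -0.3],
    [0, 0, -3, 0.04, 0.56, -0.09, -0.3],
    [0, 0, -3, 0.04, 0.56, -0.08, -0.3],
    [0, 0, 0, 0, 0, 0, -0.3]
  ]
}}

```text
time: 22.73
ee_pos: [0.5275, 0.2386, 0.1047]
tool_rot: [0.0, 0.843, 0.537, 0.0]
wrist_force: [-0.1, -0.3, 0.0]
opening: 0.0326
grasp_force: 0.0
```

```bash
cat > k.py <<'E'
from bench import ctrl
from h import *
s=ctrl.state();q=s['tool_rot'];M=R.from_quat(np.r_[q[1:],q[0]]).as_matrix()
r,t=railT([.5751,.3078,.1614]);l=r.inv().apply(s['ee_pos']-t)-[0,.011,0]
print(s['time'],'radius',np.hypot(l[0],l[1]).round(4),'tcp angle deg',np.degrees(np.arctan2(-l[0],-l[1])).round(1),'z_rail',l[2].round(4),'tooly rail deg',(np.degrees(np.arctan2(M[1,1],M[0,1])-.1614)).round(1),'F tool',(M.T@s['wrist_force']).round(1),s['opening'],s['ee_pos'].round(4))
E
python3 k.py
```

```text
22.7333 radius 0.1042 tcp angle deg 33.9 z_rail 0.052 tooly rail deg -34.2 F tool [-0.3  0.1 -0. ] 0.03264691202994488 [0.5275 0.2386 0.1047]
```

Emit:
{"method": "jog_arm", "body": {
  "increments": [
    [0, 0, -3, 0, 0.56, -0.08, -0.3],
    [0, 0, -3, 0, 0.56, -0.08, -0.3],
    [0, 0, -3, 0, 0.56, -0.07, -0.3],
    [0, 0, -3, 0, 0.56, -0.06, -0.3],
    [0, 0, -3, 0, 0.56, -0.06, -0.3],
    [0, 0, -3, 0, 0.56, -0.05, -0.3],
    [0, 0, -3, 0, 0.56, -0.04, -0.3],
    [0, 0, -3, 0, 0.56, -0.03, -0.3],
    [0, 0, -3, 0.03, 0.56, -0.02, -0.3],
    [0, 0, -3, 0.03, 0.56, -0.01, -0.3],
    [0, 0, -3, 0.03, 0.56, 0, -0.3],
    [0, 0, -1, 0, 0.1, 0, -0.3],
    [0, 0, 0, 0, 0, 0, -0.3],
    [0, 0, 0, 0, 0, 0, -0.3]
  ]
}}

```text
time: 23.9
ee_pos: [0.5872, 0.2292, 0.1094]
tool_rot: [-0.0, 0.651, 0.759, -0.0]
wrist_force: [-0.1, -0.1, 0.6]
opening: 0.0325
grasp_force: 0.0
```

```bash
python3 k.py
```

```text
23.9 radius 0.1059 tcp angle deg 0.3 z_rail 0.0519 tooly rail deg -0.5 F tool [-0.1 -0.1 -0.6] 0.03252224224340394 [0.5872 0.2292 0.1094]
```

Emit:
{"method": "jog_arm", "body": {
  "increments": [
    [0, 0, 0, 0, 0.2, 0, -0.3],
    [0, 0, 0, 0, 0.2, 0, -0.3],
    [0, 0, 0, 0, 0.15, 0, -0.3],
    [0, 0, 0, 0, 0.15, 0, -0.3],
    [0, 0, 0, 0, 0, 0, -0.3],
    [0, 0, 0, 0, 0, 0, -0.3]
  ]
}}

```text
time: 24.4
ee_pos: [0.5946, 0.2303, 0.1095]
tool_rot: [0.0, 0.65, 0.76, 0.0]
wrist_force: [-1.5, -0.6, -0.3]
opening: 0.0327
grasp_force: 0.2
```

Emit:
{"method": "jog_arm", "body": {
  "increments": [
    [0, 0, 0, 0, 0.1, 0, -0.3],
    [0, 0, 0, 0, 0.1, 0, -0.3],
    [0, 0, 0, 0, 0, 0, -0.3],
    [0, 0, 0, 0, 0, 0, -0.3]
  ]
}}

```text
time: 24.73
ee_pos: [0.5949, 0.2303, 0.1093]
tool_rot: [-0.001, 0.65, 0.76, -0.002]
wrist_force: [-9.7, -1.6, 4.7]
opening: 0.0327
grasp_force: 4.9
```

Emit:
{"method": "jog_arm", "body": {
  "increments": [
    [0, 0, 0, 0, -0.4, 0, -0.3],
    [0, 0, 0, 0, -0.4, 0, -0.3],
    [0, 0, 0, 0, 0, 0, -0.3],
    [0, 0, 0, 0, 0, -1, -0.3],
    [0, 0, 0, 0, 0, -2.5, -0.3],
    [0, 0, 0, 0, 0, -3.5, -0.3],
    [0, 0, 0, 0, 0, -3.5, -0.3],
    [0, 0, 0, 0, 0, -3, -0.3],
    [0, 0, 0, 0, 0, -1.5, -0.3],
    [0, 0, 0, 0, 0, 0, -0.3],
    [0, 0, 0, 0, 0, 0, -0.3]
  ]
}}

```text
time: 25.65
ee_pos: [0.5888, 0.2294, 0.2602]
tool_rot: [0.0, 0.65, 0.76, 0.001]
wrist_force: [-0.0, 0.2, -0.8]
opening: 0.0326
grasp_force: 0.0
```

Run:
```python
from bench import ctrl
from h import *
import cv2
p=[.5751,.3078,.1614]
for n in("side","scene","wrist"):
    s=ctrl.state();f=ctrl.grab_frame(n);f['st']=s
    h=cv2.cvtColor(f['image'],cv2.COLOR_RGB2HSV);m=cv2.inRange(h,(0,170,70),(6,255,255))|cv2.inRange(h,(174,170,70),(180,255,255))
    c,_,st,ce=cv2.connectedComponentsWithStats(m)[0:4]
    u=proj(f,rail(p,np.array([knob(0),knob(.1)])))
    print(n,'pred 0,.1',u.round(1).tolist(),[(int(a[4]),e.round(1).tolist()) for a,e in zip(st[1:],ce[1:]) if a[4]>15 and np.hypot(*(e-u[0]))<50])
print(s['time'],s['ee_pos'],s['wrist_force'].round(1))
# tray position vs start
d=pickle.load(open("d0.pkl","rb"))
x0,y0,x1,y1=303,172,352,225
im=ctrl.grab_frame("scene")['image'];m=cv2.matchTemplate(im[y0-15:y1+15,x0-15:x1+15],d["scene"]['image'][y0:y1,x0:x1],cv2.TM_CCOEFF_NORMED);_,v,_,l=cv2.minMaxLoc(m);print('tray',round(v,3),l[0]-15,l[1]-15)
# wooden blobs in wrist view near the fold: expected dowel pixels
print('dowel px',proj(f,rail(p,np.array([[0,y,.0217] for y in(-.021,-.063,-.105)]))).round(0).tolist())
```

```text
side pred 0,.1 [[309.5, 148.1], [305.6, 148.3]] [(23, [308.5, 146.6])]
scene pred 0,.1 [[221.1, 212.5], [223.8, 213.6]] [(40, [220.1, 211.5])]
wrist pred 0,.1 [[278.6, 195.9], [265.7, 195.3]] [(238, [277.2, 191.9])]
25.75 [0.58808907 0.22918221 0.25818912] [-0.7 -0.6 -0.9]
tray 0.846 0 0
dowel px [[278.0, 115.0], [279.0, 160.0], [279.0, 205.0]]
```

```bash
python3 -c "
from bench import ctrl
print(ctrl.sign_off())"
```

```text
the job is handed in; nothing more can be done
None
```

I handed the job in at about 26 s of the 72 s: the three dowels went into the fold end to end against the stop, the empty tray is standing on the bench where it started, and the keeper is shut against its lug (about 0.01 rad by image). My last look at the dowels themselves was before I shut the keeper. The hand-in gave no verdict.

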